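# Slide the drilling cover onto its jig pin and hold it down

### The job

Pull the wooden drilling cover straight up out of the two roller catches of its parking dock. Bring it to the drilling jig in line with it, lower it just short of the steel lip, and slide it under the lip until it drops over the locating pin that it now hides; then press it down against the sprung pads until it lies flush on the jig. Finish while still holding the cover pressed flush (let go and the pads push it up again), and leave the other things on the table where they are.

Things in the scene. Friction and masses are not known exactly. Their poses are not given: they have to be found in the camera images.
- cover_mid (a point): Centre of the stepped wooden drilling cover (0.15 to 0.3 kg), 29 mm above its underside; x along its rib, z up, half-turn symmetric. Lower plate 110 (x) x 90 (y) x 12 mm; on it a block 74 x 82 x 14 mm, leaving an 18 mm long tongue at each x end. A blind hole in the middle of the underside, not visible from above, is 17 mm across, 21 mm deep, with a 1 mm bevelled mouth.
- cover_rib (a point): Centre of the cover's dark wooden grip rib, the place to grasp: 56 (x) x 24 (y) x 32 mm high, from 26 to 58 mm above the cover's underside; this point is 42 mm above the underside, over the hole. Axes as cover_mid.
- dock: Fixed parking dock, floor 150 (x) x 170 (y) x 12 mm; origin: centre of its underside. The cover stands on the floor, x along the dock's x. Steel catches on both y sides (from 48 mm off the middle, top 26 mm above the floor) have sprung rollers that overlap the lower plate by 1.5 mm a side: a straight pull up of about 8 to 15 N frees it within 5 mm; raised 30 mm it is clear. Low stops 8 mm high at the x ends.
- jig_base: Fixed drilling jig, block 165 (x) x 150 (y) x 25 mm high with a dark table-rail blank let in along x; origin under the pin (3 mm off the middle), z up. The steel lip on its +x end means the cover cannot go straight down on the pin: line its x up with the jig's x, lower it to pin height with its middle 20 to 25 mm to -x of the pin (14 at the very least), then slide it to +x, tongue under the lip.
- lip_edge (a point): Middle of the lower front edge of the jig's steel hold-down lip, 42 mm to +x of the pin axis and 35 mm above the jig's upper face. The lip is 70 mm wide (y), 8 mm thick. The rear block under it, 58 mm from the pin axis, stops the tongue when the cover has gone 3 mm too far. Axes as jig_base.
- pin_foot (a point): Foot of the locating pin: the point on the pin's axis at the height of the jig's upper face, 25 mm above the table. The fixed steel pin is 14 mm across and 18 mm high with a bevelled top 9 mm across. Axes as jig_base. When the cover is fully home its underside is at this height and its middle on this axis.
- ejector (a joint): The jig's two sprung rubber pads, 18 mm across, 32 mm to either y side of the pin, moving together: 0 = up, tops 8 mm above the jig's upper face; 0.008 m = pressed level with it. They push up with about 5 N at 0 and 10 N at 0.008, more than the cover weighs: the cover dropped on the pin stands 8 mm too high until pressed.
- tape_measure: Bystander: tape measure 62x73x32 mm to the left of the work; origin at its underside.
- sanding_block: Bystander: cork sanding block 53x97x26 mm to the right of the work; origin at its underside.
- offcut_block_0: Bystander: pale wooden offcut 45x75x28 mm beyond the work; origin at its underside.
- tape_masking: Bystander: roll of masking tape 96 mm across, 30 mm high, beyond the work; origin at its underside.
- offcut_strip_2: Bystander: thin dark offcut strip 11x200x8 mm lying between the dock and the jig, pointing away from the robot; origin at its underside.
Not all that is in view belongs to the job. What is shaped like the part that bears cover_mid but orange is not meant.

How it is judged:
By the outcome, as a careful person would: the job done as asked, in the order asked, and still so for the second after the job is handed in, while the arm keeps its last pose, push and grip.
It also fails if it takes over 48 s, if anything falls off the work surface, if the arm or the gripper's body presses on something with over 40 N, if the wrist force passes 120 N, or if a joint passes its speed limit or range.

### The arm

A 7-joint arm with a two-finger parallel gripper is mounted at the origin on a cart in front of the work surface, level with it; the furniture and walls round the work are solid. World frame = base frame: x ahead of the robot, y to its left, z up, the work surface at z = 0. Lengths are in m, angles in rad, forces in N, time in s.
With the tool pointing down it reaches from about 0.4 to 0.875 m from the base axis. Payload 6.5 kg.
Tool frame: the origin (TCP) lies midway between the tips of the shut fingers; the grasp point (between the pads) lies 19 mm behind it; z points along the fingers, y is the line along which they close (so a half turn about z gives the same grasp; the last joint's range is limited). The gripper opens to 88 mm and grips with 3 to 60 N. Pads are 18 mm wide; open, the fingers measure 123 mm over their backs; the gripper's body (75 mm by 187 mm) begins 45 mm behind the grasp point.
Start: joints at [1.216, 0.536, -0.004, 1.538, 0.003, 1.067, -0.071], TCP at [0.185, -0.623, 0.239] pointing down, gripper open.
Joint ranges: [-2.7, 2.7], [-0.37, 2.16], [-1.27, 1.26], [0.24, 2.4], [-1.31, 4.45], [0.19, 1.91], [-2.76, 2.76]. Speed limits (rad/s): [2.39, 2.39, 3.14, 3.14, 3.14, 3.14, 3.14].

### API

Orientations are given as [roll, pitch, yaw] about the fixed x, y, z axes, in that order (R = Rz(yaw) Ry(pitch) Rx(roll)).
In Python, from rig import sense, camera, camera_model, job_done gives the robot as it stands.
- The arm moves only by the shell command python3 -m jog 'ROWS' [FORCE]. ROWS is a JSON object of lists of equal length, an entry for each row: "slide": the shift along the world's x, y, z in m, a list of three; "spin": the turn about the world's z in rad; "claw": the finger opening in m, from 0 to 0.0881. In form: {"slide": [[tx, ty, tz], ...], "spin": [spin, ...], "claw": [claw, ...]}. A call has 1 to 12 rows; each row is the pose to reach, as a shift and turn from the pose commanded when the call began; what a row does not reach only later rows make up. A row lasts 1/12 s, in which the tool goes at most 41.7 mm and 7.16 degrees, less where a joint would pass 70% of its speed; a pose out of reach is approached as far as the arm can. A call with a gripper value outside its range is refused whole. The fingers move at their own pace and stop on an object; FORCE is the grip in N (left out, the last holds). Time passes only in rows, so rows that repeat a pose let the fingers close. It gives the time, the measured TCP pose, the force, the opening and the grip force at its end, in the units of the state.
- sense(): the state, without advancing time (a new reading comes with each control period).
- camera(name): name is "scene" or "top"; returns the picture (384x512x3 uint8, red, green, blue); there is no depth.
- camera_model(name): a dict with "intrinsics" (3x3 intrinsics, pixels), "dist_coeffs" ([k1, k2, p1, p2, k3] as OpenCV has them; the pictures are not rectified), "pose" (4x4, takes a point from camera to world coordinates). Camera axes: x right, y up, looking along -z (the intrinsics and any distortion apply to the point x, -y, -z); pixel columns grow to the right and rows downward; lengths in m; the calibration is good to about 2 mm. A picture is of the moment at which its call begins. camera_model takes no time and is no camera call.
- job_done(): hands the job in; it is judged then, once.
The state is a dict: "t": time; "joint_pos": joint angles; "qd": joint speeds; "joint_torque": joint torques, N m; "eef_pos": TCP position; "tcp_rot": TCP orientation; "wrist_force": force on the tool from outside, world axes, zero at the start; "wrist_torque": the same for the moment, N m; "opening": finger opening in m; "finger_force": force on a finger pad.
Only numpy, scipy, OpenCV 4.12 (cv2) and the standard library are available. Lean on these libraries where they do the work, as an engineer would, in place of code of your own. Each camera call takes 0.05 s, during which the arm holds its last target. There are 200 camera calls.

## Working session

There is one attempt and no reset: what is moved stays moved. The work goes in short steps, Python scripts to look and compute and a shell command to move; the robot and the scene stay as the last step left them, time stands still between calls to the robot, and variables do not carry over. Pictures are saved under pics/ and viewed, at most 10 in all, crops included, and the job is handed in when it is done.

```bash
mkdir -p pics; ls; python3 - <<'E'
from rig import *
import cv2
s=sense();print(s['t'],s['eef_pos'],s['tcp_rot'],s['opening'])
for n in('scene','top'):
    im=camera(n)[:,:,::-1];cv2.imwrite(f'pics/{n}0.png',im)
    m=camera_model(n);print(n,m)
E
```

```text
pics
0.0 [ 0.18490164 -0.62248697  0.23784885] [-3.13983834e+00  1.63432598e-04  2.88884284e-01] 0.08772682441292583
scene {'intrinsics': array([[426.24576858,   0.        , 254.72708925],
       [  0.        , 426.24576858, 190.80072416],
       [  0.        ,   0.        ,   1.        ]]), 'dist_coeffs': array([-0.0640194,  0.       ,  0.       ,  0.       ,  0.       ]), 'pose': array([[-0.85950093,  0.31248466, -0.40448917,  0.06790681],
       [-0.51089669, -0.54933717,  0.66122102,  0.86228581],
       [-0.01557951,  0.77497226,  0.63180319,  0.89790376],
       [ 0.        ,  0.        ,  0.        ,  1.        ]])}
top {'intrinsics': array([[407.900929  ,   0.        , 252.7145074 ],
       [  0.        , 407.900929  , 196.60809941],
       [  0.        ,   0.        ,   1.        ]]), 'dist_coeffs': array([-0.04829317,  0.        ,  0.        ,  0.        ,  0.        ]), 'pose': array([[-0.01603568,  0.99877666, -0.04677659,  0.48642499],
       [-0.99970006, -0.01514929,  0.01924277,  0.01436222],
       [ 0.0185106 ,  0.04707113,  0.99872001,  1.40950639],
       [ 0.        ,  0.        ,  0.        ,  1.        ]])}
```

View pics/top0.png

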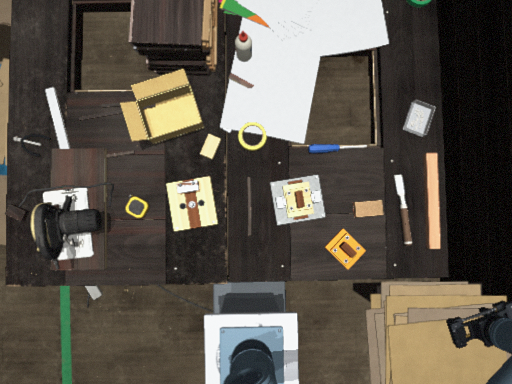

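View pics/scene0.png

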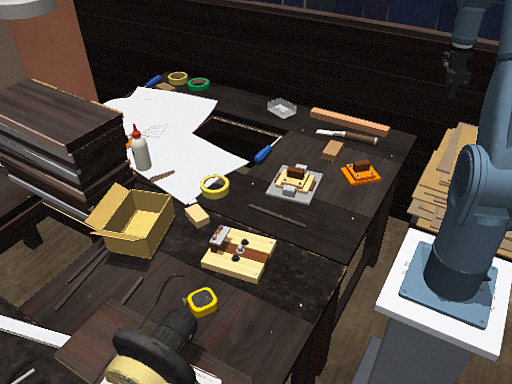

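The top view shows the jig at about (192,203) with its lip toward the top, and the dock and cover at about (298,200). The orange decoy is at (346,249). I'll enlarge these next.

```bash
python3 - <<'E'
import cv2,numpy as np
t=cv2.imread('pics/top0.png');s=cv2.imread('pics/scene0.png')
r=lambda im,x,y,w,h,k:cv2.resize(im[y:y+h,x:x+w],None,fx=k,fy=k,interpolation=cv2.INTER_CUBIC)
a=r(t,160,170,66,66,6);b=r(t,266,168,66,66,6)
cv2.imwrite('pics/c1.png',np.hstack([a,b]))
a=r(s,195,215,88,75,9)
cv2.imwrite('pics/c2.png',r(s,195,160,130,125,6)[:600])
E
```

```text
(no output)
```

View pics/c1.png

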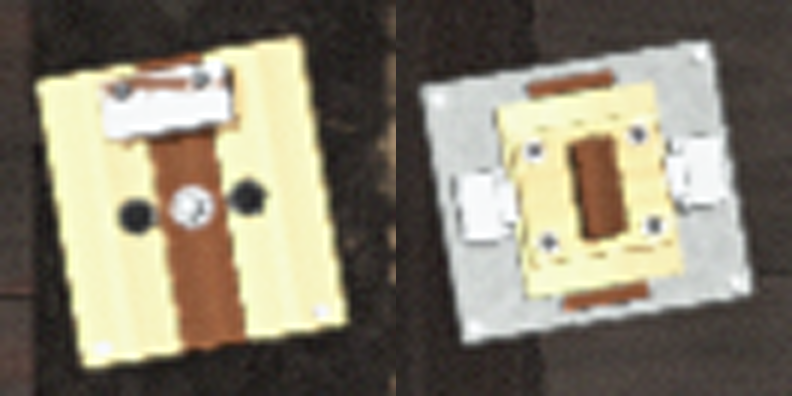

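View pics/c2.png

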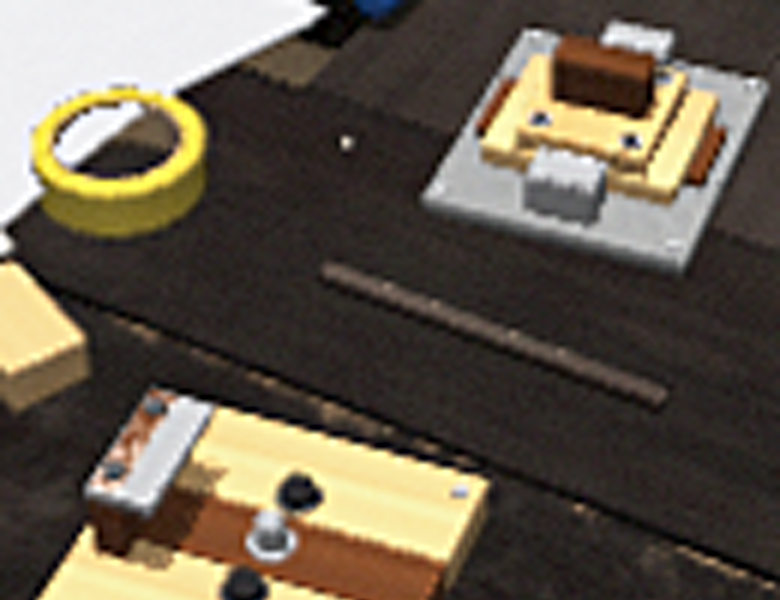

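The jig's +x points up and slightly left in the top image, with the pin at crop (193,205). The dock and cover are rotated similarly. Next is a joint pose fit from both views.

```bash
cat > h.py <<'E'
import numpy as np,cv2
from rig import *
from scipy.optimize import least_squares
def proj(n,P):
    m=camera_model(n);T=np.linalg.inv(m['pose']);p=np.atleast_2d(P)@T[:3,:3].T+T[:3,3]
    return cv2.projectPoints(p*[1,-1,-1],np.zeros(3),np.zeros(3),m['intrinsics'],m['dist_coeffs'])[0][:,0]
def full(c,ox,oy,k=6):return (np.array(c)+.5)/k-.5+[ox,oy]
def fit(sets,x0,nex=0,z=0.,fitz=False):
    # sets: (cam, local pts, pixels); parameters x,y,yaw
    def f(v):
        c,s=np.cos(v[2]),np.sin(v[2]);r=[]
        for n,L,px in sets:
            L=np.array(L,float)
            W=np.c_[v[0]+c*L[:,0]-s*L[:,1],v[1]+s*L[:,0]+c*L[:,1],L[:,2]]
            r.append((proj(n,W)-px).ravel())
        return np.concatenate(r)
    r=least_squares(f,x0,loss='soft_l1')
    return r.x,f(r.x).reshape(-1,2)
E
python3 - <<'E'
from h import *
np.set_printoptions(precision=4,suppress=True)
for cx in(-.003,.003):
    J=[(cx+a*.0825,b*.075,.025) for a,b in((1,1),(1,-1),(-1,-1),(-1,1))]
    jt=('top',J+[(0,0,.043),(0,.032,.033),(0,-.032,.033),(.042,.035,.064),(.042,-.035,.064)],full([(38,78),(300,38),(348,325),(85,368),(193,205),(137,216),(248,198),(104,137),(232,120)],160,170))
    js=('scene',[(0,0,.043),(0,.032,.033),(0,-.032,.033),J[2],(.042,-.035,.068)],full([(270,518),(243,582),(300,489),(488,484),(213,404)],195,160))
    for S in([jt],[js],[jt,js]):
        x,r=fit(S,[.5,.2,.15]);print('jig',cx,x);
    print(r)
D=[(a*.075,b*.085,.012) for a,b in((1,1),(1,-1),(-1,-1),(-1,1))]
dt=('top',D,full(np.array([(420,86),(710,42),(752,293),(466,343)])-[396,0],266,168))
ds=('scene',D,full([(425,198),(527,30),(770,82),(685,262)],195,160))
C=[(a*.055,b*.045,.024) for a,b in((1,1),(1,-1),(-1,-1),(-1,1))]+[(a*.028,b*.012,.070) for a,b in((1,1),(1,-1),(-1,-1),(-1,1))]
ct=('top',C,full(np.array([(497,110),(657,82),(682,272),(527,298),(570,142),(612,133),(628,232),(585,242)])-[396,0],266,168))
for nm,S in(('dock',[dt]),('dock',[ds]),('dock',[dt,ds]),('cover',[ct])):
    x,r=fit(S,[.5,-.15,.15]);print(nm,x)
    print(r)
E
```

```text
jig -0.003 [0.5316 0.1951 0.1531]
jig -0.003 [0.5293 0.1944 0.1625]
jig -0.003 [0.5306 0.1948 0.154 ]
[[ 0.251   1.6984]
 [ 0.143   0.9662]
 [ 0.1659  1.0369]
 [ 0.2228  1.3684]
 [-0.7086 -0.2863]
 [-0.3551 -0.4312]
 [-0.1118 -0.6278]
 [ 0.744   0.0932]
 [ 0.3541 -0.6374]
 [-0.6436 -0.0117]
 [-0.714  -0.0692]
 [-0.9632 -0.4748]
 [ 1.4507 -0.0747]
 [-0.2714  0.3008]]
jig 0.003 [0.5292 0.1946 0.1497]
jig 0.003 [0.5289 0.1944 0.1445]
jig 0.003 [0.529  0.1946 0.1485]
[[ 0.1576  0.2808]
 [ 0.0814 -0.2093]
 [-0.164  -0.1061]
 [-0.1416 -0.0191]
 [-0.6371  0.1829]
 [-0.2929 -0.0169]
 [-0.0319 -0.1105]
 [ 0.8757  0.4993]
 [ 0.5055 -0.1164]
 [-0.1152  0.1456]
 [-0.2398  0.077 ]
 [-0.3879 -0.3071]
 [ 0.0689 -0.3289]
 [ 0.341   0.4113]]
dock [ 0.5401 -0.1663  0.1484]
[[-0.0634 -0.0481]
 [ 0.0677 -0.654 ]
 [ 0.4908  0.3944]
 [-0.4872  0.2248]]
dock [ 0.5397 -0.1688  0.1484]
[[-0.4589 -0.0355]
 [-0.2098 -0.3442]
 [ 0.2796  0.0943]
 [ 0.3608  0.1415]]
dock [ 0.5398 -0.1672  0.1485]
[[ 0.1908  0.0609]
 [ 0.3193 -0.5509]
 [ 0.7481  0.4968]
 [-0.2271  0.3332]
 [-0.702   0.233 ]
 [-0.4267 -0.1185]
 [ 0.0875  0.3301]
 [ 0.1462  0.4236]]
cover [ 0.5397 -0.1658  0.139 ]
[[-0.177  -0.4869]
 [-0.9084  0.1678]
 [ 0.0901  0.3123]
 [-0.0847  0.0783]
 [ 0.071  -0.3135]
 [ 0.2271  0.0748]
 [ 0.2694  0.3397]
 [ 0.2694 -0.2024]]
```

```bash
python3 -m jog '{"slide":[[0.007,0.009,0],[0.021,0.027,0],[0.043,0.055,0],[0.067,0.087,0],[0.092,0.119,0],[0.117,0.150,0],[0.142,0.182,0],[0.167,0.214,0],[0.192,0.246,0],[0.217,0.278,0],[0.241,0.310,-0.01],[0.266,0.342,-0.02]],"spin":[0,-0.02,-0.04,-0.06,-0.08,-0.1,-0.12,-0.14,-0.14,-0.14,-0.14,-0.14],"claw":[0.05,0.05,0.05,0.05,0.05,0.05,0.05,0.05,0.05,0.05,0.05,0.05]}' 40
python3 -m jog '{"slide":[[0.025,0.032,-0.01],[0.048,0.061,-0.02],[0.068,0.086,-0.035],[0.081,0.104,-0.05],[0.087,0.112,-0.065],[0.089,0.114,-0.08],[0.089,0.114,-0.09],[0.089,0.114,-0.09]],"spin":[0,0,0,0,0,0,0,0],"claw":[0.05,0.05,0.05,0.05,0.05,0.05,0.05,0.05]}'
```

```text
t: 1.1
eef_pos: [0.4521, -0.2787, 0.2191]
tcp_rot: [3.141, -0.001, 0.149]
wrist_force: [0.6, -0.9, -0.5]
opening: 0.0502
finger_force: 0.0
t: 1.77
eef_pos: [0.5382, -0.1662, 0.1266]
tcp_rot: [-3.14, 0.004, 0.15]
wrist_force: [-0.4, -1.2, -0.7]
opening: 0.0498
finger_force: 0.0
```

```bash
python3 -m jog '{"slide":[[0.001,0,-0.01],[0.001,0,-0.03],[0.001,0,-0.05],[0.001,0,-0.065],[0.001,0,-0.075],[0.001,0,-0.08],[0.001,0,-0.083],[0.001,0,-0.083]],"spin":[0,0,0,0,0,0,0,0],"claw":[0.05,0.05,0.05,0.05,0.05,0.05,0.05,0.05]}'
python3 - <<'E'
from h import *
im=camera('scene')[:,:,::-1][165:225,255:335];im2=camera('top')[:,:,::-1][160:240,260:340]
cv2.imwrite('pics/g1.png',np.hstack([cv2.resize(im,(480,360),interpolation=2),cv2.resize(im2,(320,360),interpolation=2)]))
for i in range(4):camera('top');s=sense();print(s['eef_pos'],s['tcp_rot'],s['wrist_force'])
E
```

```text
t: 2.43
eef_pos: [0.5412, -0.1674, 0.0458]
tcp_rot: [3.141, -0.0, 0.148]
wrist_force: [-0.2, 0.2, 0.1]
opening: 0.0496
finger_force: 0.0
[ 0.54167936 -0.16744227  0.04659046] [ 3.14096844e+00 -1.37524169e-03  1.48617404e-01] [ 0.1062715  -0.03782886  0.93094284]
[ 0.54164566 -0.16737898  0.04655413] [ 3.14101255e+00 -1.31005562e-03  1.48813661e-01] [-0.01399065 -0.03061792  0.33625169]
[ 0.54155941 -0.16734234  0.04648025] [ 3.14109268e+00 -1.19583787e-03  1.48740695e-01] [0.13676128 0.93544284 0.03831412]
[ 0.54148509 -0.16733714  0.046374  ] [ 3.14114239e+00 -1.02469930e-03  1.48763735e-01] [-0.74023677 -0.31062739  0.48682184]
```

View pics/g1.png

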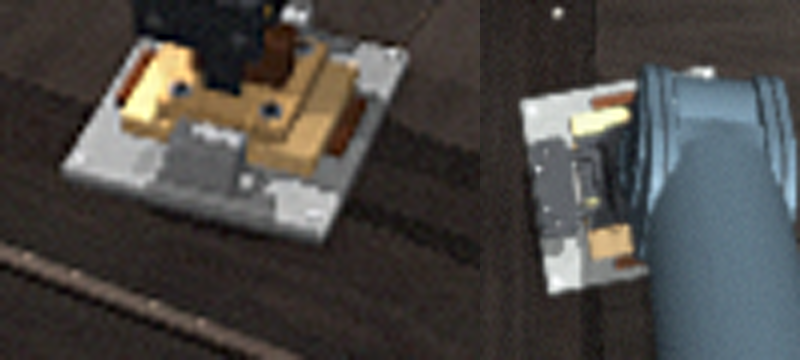

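The fingers straddle the rib in the scene crop, at about (220,60) and above. I'll go 2 mm lower and close.

```bash
python3 -m jog '{"slide":[[-0.001,0,-0.002],[-0.001,0,-0.002],[-0.001,0,-0.002],[-0.001,0,-0.002],[-0.001,0,-0.002],[-0.001,0,-0.002],[-0.001,0,-0.002],[-0.001,0,-0.002],[-0.001,0,-0.002],[-0.001,0,-0.002]],"spin":[0,0,0,0,0,0,0,0,0,0],"claw":[0.04,0.02,0.01,0.01,0.01,0.01,0.01,0.01,0.01,0.01]}' 45
```

```text
t: 3.57
eef_pos: [0.54, -0.1672, 0.0438]
tcp_rot: [-3.142, 0.0, 0.149]
wrist_force: [-0.4, 0.1, -0.7]
opening: 0.0237
finger_force: 45.0
```

```bash
python3 -m jog '{"slide":[[0,0,0.002],[0,0,0.004],[0,0,0.006],[0,0,0.009],[0,0,0.012],[0,0,0.016],[0,0,0.021],[0,0,0.028],[0,0,0.036],[0,0,0.045],[0,0,0.05],[0,0,0.05]],"spin":[0,0,0,0,0,0,0,0,0,0,0,0],"claw":[0.01,0.01,0.01,0.01,0.01,0.01,0.01,0.01,0.01,0.01,0.01,0.01]}'
python3 - <<'E'
from h import *
im=camera('scene')[:,:,::-1][145:235,250:350]
cv2.imwrite('pics/g2.png',cv2.resize(im,(600,540),interpolation=2))
s=sense();print(s['eef_pos'],s['tcp_rot'],s['wrist_force'],s['wrist_torque'],s['opening'])
E
```

```text
t: 4.57
eef_pos: [0.5411, -0.1675, 0.0954]
tcp_rot: [3.141, -0.002, 0.149]
wrist_force: [0.2, 0.2, -1.5]
opening: 0.0233
finger_force: 45.0
[ 0.54059749 -0.16736755  0.09465464] [ 3.14092173e+00 -1.50678126e-03  1.48777279e-01] [ 0.501327   -0.57442802 -2.56549246] [-0.03708633 -0.0056696  -0.01785699] 0.02351229427031787
```

View pics/g2.png

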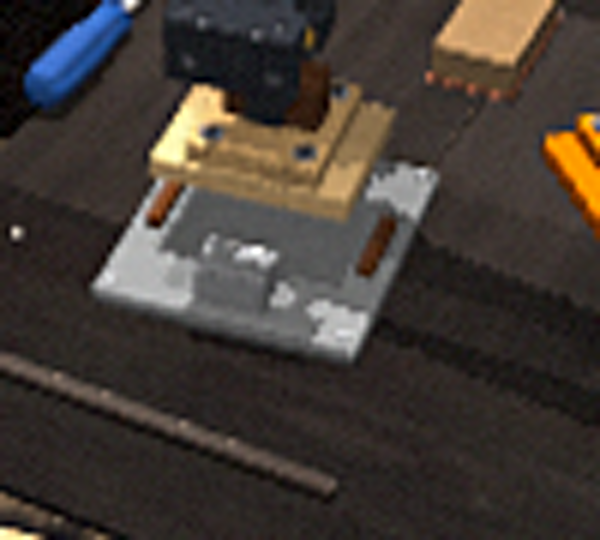

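The cover is clear of the dock. Plate top corners are at crop (149,156), (350,199) and (396,107). I'll fit its pose to get the offset from the tool.

```bash
python3 - <<'E'
from h import *
z=.0749
L=[(.055,.045,z),(-.055,.045,z),(-.055,-.045,z),(.055,.045,z-.012),(-.055,.045,z-.012)]
x,r=fit([('scene',L,full([(149,156),(350,199),(396,107),(149,174),(350,218)],250,145))],[.54,-.167,.15]);print(x,r)
for i in range(3):camera('top');s=sense();print(s['eef_pos'],s['tcp_rot'])
E
```

```text
[ 0.54347999 -0.17353704  0.1600084 ] [[ 0.54530564  0.06154889]
 [-0.1935406   0.10064592]
 [-0.35011776 -0.01397958]
 [ 0.49300377  0.02446239]
 [-0.42933108 -0.07460722]]
[ 0.54015381 -0.1672399   0.09405838] [ 3.14135122e+00 -4.72845428e-04  1.48839001e-01]
[ 0.53982478 -0.1671594   0.0936486 ] [-3.14150443e+00  2.96595223e-04  1.48802495e-01]
[ 0.53968651 -0.16711524  0.09343416] [-3.14132734e+00  6.60215022e-04  1.48837918e-01]
```

The grip is centred within measurement error, since the scene fit is noisy to a few mm. I'll carry the cover to the pre-slide point above the jig, 22 mm short of the pin.

```bash
python3 -m jog '{"slide":[[0,0.008,0.005],[-0.002,0.028,0.01],[-0.005,0.058,0.015],[-0.009,0.093,0.015],[-0.012,0.13,0.015],[-0.016,0.168,0.015],[-0.02,0.206,0.015],[-0.023,0.244,0.015],[-0.026,0.281,0.015],[-0.029,0.314,0.015],[-0.031,0.338,0.015],[-0.032,0.352,0.015]],"spin":[0,0,0,0,0,0,0,0,0,0,0,0],"claw":[0.01,0.01,0.01,0.01,0.01,0.01,0.01,0.01,0.01,0.01,0.01,0.01]}'
python3 -m jog '{"slide":[[0,0.005,0],[0,0.006,0],[0,0.006,0],[0,0.006,0],[0,0.006,0],[0,0.006,0],[0,0.006,0],[0,0.006,0],[0,0.006,0],[0,0.006,0]],"spin":[0,0,0,0,0,0,0,0,0,0],"claw":[0.01,0.01,0.01,0.01,0.01,0.01,0.01,0.01,0.01,0.01]}'
python3 - <<'E'
from h import *
im=camera('scene')[:,:,::-1][200:290,190:300];im2=camera('top')[:,:,::-1][160:240,160:240]
cv2.imwrite('pics/g3.png',np.hstack([cv2.resize(im,(495,405),interpolation=2),cv2.resize(im2,(300,405),interpolation=2)]))
cv2.imwrite('pics/raw3.png',camera('scene')[:,:,::-1])
s=sense();print(s['t'],s['eef_pos'],s['tcp_rot'],s['wrist_force'],s['wrist_torque'],s['opening'])
E
```

```text
t: 5.77
eef_pos: [0.5067, 0.1895, 0.1089]
tcp_rot: [-3.14, 0.0, 0.154]
wrist_force: [-0.1, -0.1, -2.3]
opening: 0.0237
finger_force: 45.0
t: 6.6
eef_pos: [0.508, 0.1907, 0.1088]
tcp_rot: [-3.142, 0.0, 0.149]
wrist_force: [0.2, 0.1, -1.3]
opening: 0.0236
finger_force: 45.0
6.75 [0.5080193  0.1908481  0.10876009] [-3.14158698e+00  4.89765823e-05  1.48914188e-01] [ 0.1254692   0.36044438 -1.63565203] [ 0.02007392 -0.00478401  0.00137788] 0.02387700311431534
```

View pics/g3.png

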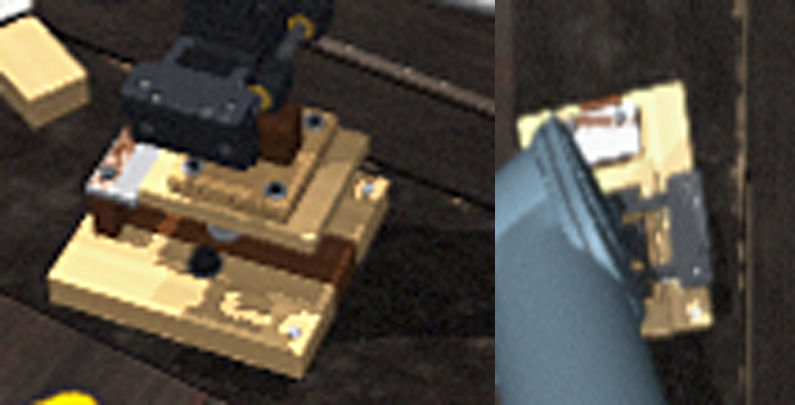

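The scene crop shows the cover over the jig, short of the lip. Plate corners are at about (320,237), (370,138) and (137,178).

```bash
python3 - <<'E'
from h import *
for z in(.089,.092):
    L=[(.055,.045,z),(-.055,.045,z),(-.055,-.045,z),(-.055,.045,z-.012)]
    x,r=fit([('scene',L,full([(137,178),(320,237),(370,138),(318,252)],190,200,4.5))],[.508,.19,.15]);print(x,r.round(2).tolist())
# predicted outline for overlay
im=cv2.imread('pics/raw3.png');k=6;c=im[205:285,200:290];c=cv2.resize(c,None,fx=k,fy=k,interpolation=cv2.INTER_CUBIC)
def draw(P,col):
    q=(proj('scene',P)+.5-[200,205])*k-.5;cv2.polylines(c,[q.astype(int)],True,col,1)
R=np.array([[np.cos(.1488),-np.sin(.1488)],[np.sin(.1488),np.cos(.1488)]])
b=lambda o,hx,hy,z:np.c_[(np.array([(hx,hy),(hx,-hy),(-hx,-hy),(-hx,hy)])@R.T)+o,np.full(4,z)]
o=[.508,.1908]
draw(b(o,.055,.045,.089),(0,0,255));draw(b(o,.055,.045,.077),(0,0,255));draw(b(o,.037,.041,.103),(255,0,0))
j=np.array([.529,.1946]);draw(b(j+R@[.003,0],.0825,.075,.025),(0,255,0));draw(b(j+R@[.050,0],.008,.035,.068),(0,255,0))
cv2.imwrite('pics/ov3.png',c)
E
```

```text
[0.50830006 0.18599421 0.13654772] [[1.05, 1.45], [-1.01, 0.01], [0.57, -0.9], [-0.52, -0.14]]
[0.50685636 0.18838528 0.13683347] [[0.92, 1.42], [-0.99, 0.02], [0.62, -0.98], [-0.51, -0.12]]
```

View pics/ov3.png

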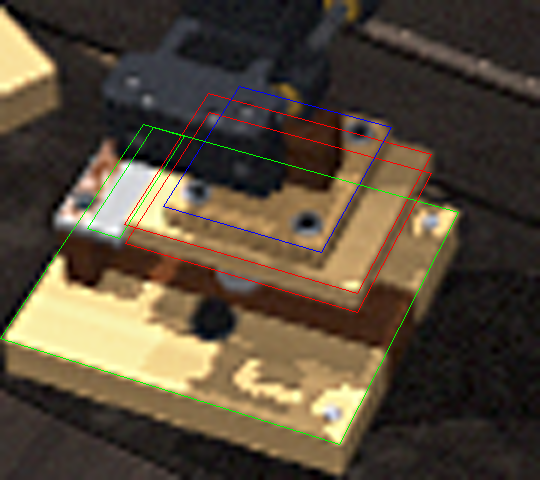

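The predicted outlines match the cover and the jig. I'll lower to slide height, with the underside at about 45.5 mm.

```bash
python3 -m jog '{"slide":[[0,0,-0.005],[0,0.0005,-0.012],[0,0.0005,-0.019],[0,0.0005,-0.025],[0,0.0005,-0.029],[0,0.0005,-0.031],[0,0.0005,-0.0315],[0,0.0005,-0.0315],[0,0.0005,-0.0315],[0,0.0005,-0.0315],[0,0.0005,-0.0315],[0,0.0005,-0.0315]],"spin":[0,0,0,0,0,0,0,0,0,0,0,0],"claw":[0.01,0.01,0.01,0.01,0.01,0.01,0.01,0.01,0.01,0.01,0.01,0.01]}'
```

```text
t: 7.75
eef_pos: [0.5082, 0.1913, 0.0775]
tcp_rot: [-3.141, -0.0, 0.149]
wrist_force: [0.4, -0.4, -2.1]
opening: 0.0234
finger_force: 45.0
```

```bash
python3 - <<'E'
from h import *
im=camera('scene')[:,:,::-1][205:285,200:290]
cv2.imwrite('pics/g4.png',cv2.resize(im,None,fx=6,fy=6,interpolation=2))
s=sense();print(s['t'],s['eef_pos'],s['tcp_rot'],s['wrist_force'])
E
```

```text
7.8 [0.5081489  0.19132723 0.07742389] [-3.14154738e+00 -2.80269601e-04  1.48823843e-01] [ 0.71557554 -1.40170825 -2.12871504]
```

View pics/g4.png

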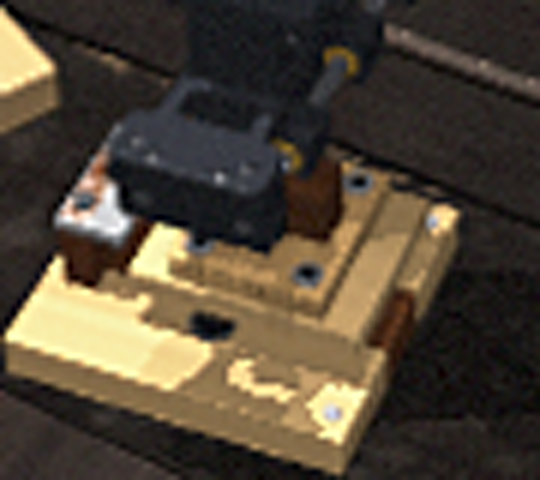

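The cover sits in front of the lip with its tongue below lip height, and the force is free. I'll slide part way and check.

```bash
python3 -m jog '{"slide":[[0.002,0.0003,0],[0.004,0.0006,0],[0.006,0.0009,0],[0.008,0.0012,0],[0.01,0.0015,0],[0.0115,0.0017,0],[0.0115,0.0017,0],[0.0115,0.0017,0]],"spin":[0,0,0,0,0,0,0,0],"claw":[0.01,0.01,0.01,0.01,0.01,0.01,0.01,0.01]}'
```

```text
t: 8.47
eef_pos: [0.5196, 0.193, 0.0772]
tcp_rot: [-3.142, 0.0, 0.149]
wrist_force: [-1.0, -0.0, -2.1]
opening: 0.0236
finger_force: 45.0
```

```bash
python3 -m jog '{"slide":[[0.002,0.0003,0],[0.004,0.0006,0],[0.006,0.001,0],[0.008,0.0014,0],[0.0094,0.0016,0],[0.0094,0.0016,0],[0.0094,0.0016,0],[0.0094,0.0016,0],[0.0094,0.0016,0],[0.0094,0.0016,0]],"spin":[0,0,0,0,0,0,0,0,0,0],"claw":[0.01,0.01,0.01,0.01,0.01,0.01,0.01,0.01,0.01,0.01]}'
python3 -m jog '{"slide":[[0,0,-0.0015],[0,0,-0.003],[0,0,-0.0045],[0,0,-0.006],[0,0,-0.006],[0,0,-0.006]],"spin":[0,0,0,0,0,0],"claw":[0.01,0.01,0.01,0.01,0.01,0.01]}'
```

```text
t: 9.3
eef_pos: [0.5288, 0.1946, 0.0772]
tcp_rot: [3.142, 0.0, 0.149]
wrist_force: [0.2, 0.5, -0.1]
opening: 0.0235
finger_force: 45.0
t: 9.8
eef_pos: [0.5288, 0.1946, 0.0711]
tcp_rot: [3.141, 0.0, 0.149]
wrist_force: [0.1, -0.4, -1.4]
opening: 0.0235
finger_force: 45.0
```

The underside is already below the pin top with no contact force, so the pin is in the hole. I'll go down to the pads and press.

```bash
python3 -m jog '{"slide":[[0,0,-0.0015],[0,0,-0.003],[0,0,-0.0045],[0,0,-0.006],[0,0,-0.0075],[0,0,-0.009],[0,0,-0.0105],[0,0,-0.012],[0,0,-0.012],[0,0,-0.012]],"spin":[0,0,0,0,0,0,0,0,0,0],"claw":[0.01,0.01,0.01,0.01,0.01,0.01,0.01,0.01,0.01,0.01]}'
```

```text
t: 10.63
eef_pos: [0.529, 0.1946, 0.0595]
tcp_rot: [3.142, -0.0, 0.149]
wrist_force: [-1.9, -1.6, 6.6]
opening: 0.0239
finger_force: 45.0
```

```bash
python3 -m jog '{"slide":[[0,0,-0.001],[0,0,-0.002],[0,0,-0.003],[0,0,-0.0035],[0,0,-0.0035],[0,0,-0.0035],[0,0,-0.0035]],"spin":[0,0,0,0,0,0,0],"claw":[0.01,0.01,0.01,0.01,0.01,0.01,0.01]}'
```

```text
t: 11.22
eef_pos: [0.5289, 0.1946, 0.0567]
tcp_rot: [3.141, -0.0, 0.149]
wrist_force: [-4.0, -1.9, 12.8]
opening: 0.0233
finger_force: 45.0
```

```bash
python3 -m jog '{"slide":[[0,0,-0.0005],[0,0,-0.001],[0,0,-0.001],[0,0,-0.001],[0,0,-0.001],[0,0,-0.001],[0,0,-0.001],[0,0,-0.001]],"spin":[0,0,0,0,0,0,0,0],"claw":[0.01,0.01,0.01,0.01,0.01,0.01,0.01,0.01]}'
python3 - <<'E'
from h import *
im=camera('scene')[:,:,::-1][205:285,200:290]
cv2.imwrite('pics/g5.png',cv2.resize(im,None,fx=6,fy=6,interpolation=2))
for i in range(4):camera('scene');s=sense();print(s['t'],s['eef_pos'],s['tcp_rot'],s['wrist_force'],s['finger_force'])
E
```

```text
t: 11.88
eef_pos: [0.529, 0.1946, 0.0567]
tcp_rot: [3.141, -0.0, 0.149]
wrist_force: [-7.3, -3.0, 22.2]
opening: 0.0238
finger_force: 45.0
11.9833 [0.52896056 0.19459304 0.05665681] [ 3.14118709e+00 -6.40524637e-05  1.48675148e-01] [-7.05667788 -4.00173023 23.36926993] 45.0002830568701
12.0333 [0.52895098 0.19459837 0.05666394] [ 3.14116106e+00 -4.58717661e-05  1.48734769e-01] [-7.28250275 -4.05383856 23.20899836] 45.00028462149203
12.0833 [0.52896195 0.19462107 0.05667326] [ 3.14116206e+00 -9.35665538e-05  1.48767593e-01] [-6.56007037 -3.45863852 23.4208588 ] 45.000291327014565
12.1333 [0.52895505 0.19460158 0.05666407] [ 3.14117237e+00 -5.47070721e-05  1.48722148e-01] [-7.44802006 -3.53553915 23.14296243] 45.0002988986671
```

View pics/g5.png

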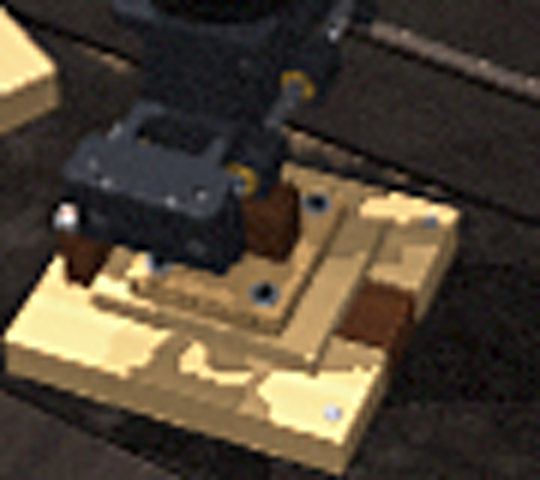

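The cover lies flush in the picture, with its front edge on the jig face around (310,370). The TCP stopped dead at 0.0567 m against 0.0568 m expected, while the force rose to 23 N. I'm handing in.

```bash
python3 -c "
from rig import *
print(job_done())"
```

```text
the job is handed in; nothing more can be done
None
```

The cover is on the jig's locating pin with its tongue under the lip, still held pressed flush at about 23 N; I handed the job in at about 12 s, and no verdict came back.

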